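# Try two blind sleeves on the go pin and sort them

## Robot

A 7-joint arm with a two-finger parallel gripper is mounted at the origin on the work surface; the furniture and walls round the work are solid. World frame = base frame: x ahead of the robot, y to its left, z up, the work surface at z = 0. Lengths are in m, angles in rad, forces in N, time in s.
With the tool pointing down it reaches from about 0.35 to 0.9 m from the base axis. Payload 7.2 kg.
Tool frame: the origin (TCP) lies midway between the tips of the shut fingers; the grasp point (between the pads) lies 19 mm behind it (ctrl.pinch_z is the distance from the TCP to the grasp point, in m); x points along the fingers, y is the direction in which the jaws open and shut, and the axes are right-handed (so a half turn about x gives the same grasp; the last joint's range is limited). The gripper opens to 88 mm and grips with 3 to 60 N. Pads are 20 mm wide; open, the fingers measure 115 mm over their backs; the gripper's body (75 mm by 178 mm) begins 61 mm behind the grasp point.
Start: joints at [-1.236, 0.411, -0.013, 1.596, 0.006, 1.134, -0.082], TCP at [0.245, 0.575, 0.223] pointing down, gripper open.
Joint ranges: [-2.95, 2.95], [-0.29, 1.99], [-1.47, 1.44], [0.14, 2.54], [-1.03, 4.17], [0.13, 1.85], [-2.86, 2.86]. Speed limits (rad/s): [2.39, 2.39, 3.01, 3.01, 3.14, 3.14, 3.14].

## Interface

Orientations are given as [roll, pitch, yaw] about the fixed x, y, z axes, in that order (R = Rz(yaw) Ry(pitch) Rx(roll)).
In Python, from station import ctrl gives the robot as it stands.
- The arm moves only by the tool apply_moves, never from a script. Its argument "moves" is a list of rows, each an object with "xyz": the shift along the tool's x, y, z in mm, a list of three; "spin": the turn about the tool's x in rad. A call has 1 to 20 rows; each row is the pose to reach, as a shift and turn from the pose commanded when the call began, along the tool's axes at that moment; what a row does not reach only later rows make up. A row lasts 1/12 s, in which the tool goes at most 41.7 mm and 7.16 degrees, less where a joint would pass 70% of its speed; a pose out of reach is approached as far as the arm can. A call with a gripper value outside its range is refused whole. "jaw" is the finger opening in mm, from 0 to 87.8, set as the call begins (left out, the last holds). The fingers move at their own pace and stop on an object; "force" is the grip in N (left out, the last holds). Time passes only in rows, so rows that repeat a pose let the fingers close. It gives the time, the measured TCP pose, the force and the opening at its end, in the units of the state.
- ctrl.state(): the state, without advancing time (a new reading comes with each control period).
- ctrl.get_image(name): name is "side" or "top" or "wrist"; returns (picture, depth): 384x512x3 uint8, blue, green, red; 384x512 float32, m along the optical axis (not along the pixel's ray), 0 where there is no reading.
- ctrl.calibration(name): a dict with "intrinsics" (3x3 intrinsics, pixels), "cam_to_world" (4x4, takes a point from camera to world coordinates). Camera axes: x right, y down, z forward; pixel columns grow to the right and rows downward; lengths in m; the calibration is good to about 2 mm. The wrist camera is an equidistant fisheye: a pixel r from the principal point sees the ray r / f radians off the axis. A picture is of the moment at which its call begins: read the wrist's pose just before it. calibration takes no time and is no camera call; for the wrist camera it gives the pose at the moment of the call.
- ctrl.sign_off(): hands the job in, once; it reports no verdict.
Trained networks look in the newest picture that a camera, given by its name, has taken for a name from the list of things; names that differ only in an ending like _2 or _b are one class to them, and where a whole thing is asked for, a point or a joint stands for the part that bears it (a point fixed in the world has none). Each returns a list of dicts, best first, with "p" (0 to 1); they miss things now and then, are a little off and sometimes report something else, mostly with a low value. They report only what shows in the picture. A call takes as long as a camera call. They do not tell look-alikes from the thing itself.
- ctrl.outline_of(label, camera): "region" (384x512 bool, what is visible of it) and "position" ([row, column] in pixels, amid what is visible of it).
The state is a dict: "time_s": time; "joint_pos": joint angles; "dq": joint speeds; "effort": joint torques, N m; "position": TCP position; "ee_rot": TCP orientation; "wrist_force": force on the tool from outside, world axes, zero at the start; "moment": the same for the moment, N m; "grip_width": finger opening in m.
Only numpy, scipy, OpenCV 4.12 (cv2) and the standard library are available. Lean on these libraries where they do the work, as an engineer would, in place of code of your own. Each camera call takes 0.05 s, during which the arm holds its last target. There are 200 camera calls.

## Task

Two look-alike sleeves lie in the rack, and only one has a bore that takes the gauge pin to its full depth. Find out on the pin which: leave that one on the pin, let go and fully home against the gauge's stop face, and put the other in the empty blue bin beside the rack. Leave the tape measure, the roll of tape and the spanner where they are.

Things in the scene. Friction and masses are not known exactly. Their poses are not given: they have to be found in the camera images.
- sleeve_1: One of two outwardly identical aluminium blind sleeves: square bar 35 x 35 x 90 mm, 0.2 kg, with a round 21.5 mm bore in one end (the mouth), the other end closed. Starts lying on the bench in a rack bay, closed end inwards, mouth half (45 mm) sticking out: only that half can be gripped there. Origin: centre of its underside; x along it from the mouth (-45 mm) to the closed end (+45 mm), z up.
- sleeve_2: The other sleeve, same outside, start, origin and axes. One of the two (not known which) has a full bore 75 mm deep and goes fully home on the pin; in the other, 22 mm inside the mouth, the bore narrows out of sight to 13.5 mm, so it stops about 35 mm short of home.
- sleeve_1_mouth (a point): Centre of the mouth of sleeve_1, in the plane of its end face, on the bore axis (17.5 mm above the underside); axes as the sleeve's.
- sleeve_2_mouth (a point): The same point of sleeve_2.
- sleeve_1_mid (a point): Centre of sleeve_1's volume, half way along, on the bore axis.
- sleeve_2_mid (a point): The same point of sleeve_2.
- gauge: Fixed stand: base plate 110 x 80 x 10 mm (x -50 to +60 mm); upright plate 60 mm wide, its front (stop) face at x = 0; from it a level pin, 18 mm thick, 62 mm long, points to -x, its axis at z = 50 mm, nose tapering to 7 mm over the last 10 mm. Origin: on the bench under the stop face; x from the pin's nose to the stop face, z up.
- gauge_stop (a point): Root of the pin: on its axis, in the stop face, 50 mm above the bench; axes as the gauge's. A sleeve's mouth centre is here when home. A flat sheet guard 60 mm wide overhangs the pin from the stop face to x = -45 mm (z 79.5 to 83.5 mm, sides open below): of a sleeve at home only the closed half is outside it, to be gripped from above.
- rack: Fixed sheet rack, 144 mm wide, 56 deep, 51 high, no floor; two bays open at the front, 49 mm wide, 52 deep, roof underside at z = 47 mm, centres at y = -42.5 and +42.5 mm. Origin: on the bench, middle of the front edge; x points into the rack (sleeves come out along -x), z up.
- bin: Fixed empty blue stacking bin, 146 x 106 x 72 mm outside (x, y, z), inside about 131 x 84 mm at the floor, which is 2 mm thick; side and back walls 70 mm high, front wall (-x) 29 mm. Origin: centre of its underside; x from the low front to the back.
- tape_measure: Tape measure, 36 x 80 x 60 mm, standing loose on the bench as a bystander. Origin: centre of its underside.
- tape_roll: Roll of black tape, 58 x 56 x 19 mm, loose bystander. Origin: centre of its underside.
- spanner: Spanner, 35 x 210 x 8 mm (long along y), loose bystander lying flat. Origin: centre of its underside.
There are look-alikes about, which are no part of the job. Leave any purple look-alike of the sleeve_2 alone.

How it is judged:
By the outcome, as a careful person would: the job done as asked, in the order asked, and still so for the second after the job is handed in, with the robot touching nothing.
It also fails if it takes over 72 s, if anything falls off the work surface, if the arm or the gripper's body presses on something with over 40 N, if the wrist force passes 120 N, or if a joint passes its speed limit or range.

## Working session

There is one attempt and no reset: what is moved stays moved. The work goes in short steps, Python scripts to look and compute and a tool call to move; the robot and the scene stay as the last step left them, time stands still between calls to the robot, and variables do not carry over. Pictures are saved under pics/ and viewed, about 8 in all and at most 12, crops included, and the job is handed in when it is done.

Besides the shell and the picture viewer there is one more tool, called as a command line: name --argument value ..., lists and objects as JSON in quotes. apply_moves: Moves the arm, as the interface text tells. Its arguments: {"type":"object","properties":{"moves":{"type":"array"},"jaw":{"type":"number"},"force":{"type":"number"}},"required":["moves"]}

```bash
ls; mkdir -p pics
cat > h.py <<'E'
import numpy as np,cv2
from station import ctrl
def cloud(name):
    im,d=ctrl.get_image(name);c=ctrl.calibration(name)
    K=np.array(c["intrinsics"]);T=np.array(c["cam_to_world"])
    v,u=np.mgrid[:384,:512]
    P=np.stack([(u-K[0,2])/K[0,0]*d,(v-K[1,2])/K[1,1]*d,d],-1)
    W=P@T[:3,:3].T+T[:3,3]; W[d==0]=np.nan
    return im,W
E
python3 - <<'E'
from h import *
s=ctrl.state();print(s)
for n in("top","side"):
    im,W=cloud(n);np.save(n+".npy",W);cv2.imwrite(f"pics/{n}0.png",im)
    print(n,np.array(ctrl.calibration(n)["cam_to_world"]).round(3).tolist())
    for l in("sleeve_1","gauge","rack","bin"):
        for r in ctrl.outline_of(l,n):
            m=r["region"];print(l,round(r["p"],2),np.round(r["position"]),m.sum(),np.nanmedian(W[m],0).round(3))
E
```

```text
pics
{'time_s': 0.0, 'joint_pos': array([-1.23622431,  0.41190286, -0.01271775,  1.59700182,  0.00562396,
        1.13427034, -0.08222377]), 'dq': array([ 0.00127793,  0.00076647,  0.00047466, -0.00086328, -0.00117866,
        0.00135263,  0.00115094]), 'effort': array([-1.87059151e-03, -5.87927020e+01,  6.40676636e-01, -2.91089988e+01,
       -5.40775910e-02,  1.80464768e-02,  1.47854616e-04]), 'position': array([0.24483565, 0.57453105, 0.22182448]), 'ee_rot': array([-1.48766385,  1.5692497 , -1.89041982]), 'wrist_force': array([-0.01627078,  0.18330134,  0.3440211 ]), 'moment': array([-0.02168566, -0.00424069, -0.00060317]), 'grip_width': 0.08789394918170523}
top [[0.023, -0.968, 0.249, 0.26], [-1.0, -0.023, 0.005, -0.061], [0.001, -0.249, -0.968, 1.066], [0.0, 0.0, 0.0, 1.0]]
sleeve_1 0.82 [156. 231.] 352 [0.646 0.001 0.033]
sleeve_1 0.62 [165. 330.] 184 [ 0.627 -0.299  0.033]
sleeve_1 0.56 [188. 324.] 201 [ 0.547 -0.298  0.033]
gauge 0.88 [171. 270.] 856 [ 0.581 -0.126  0.054]
rack 0.74 [171. 341.] 957 [ 0.586 -0.345  0.05 ]
bin 0.94 [250. 341.] 1932 [ 0.359 -0.334  0.004]
side [[-0.794, 0.448, -0.411, 1.051], [0.608, 0.563, -0.559, 0.669], [-0.019, -0.694, -0.72, 1.021], [0.0, 0.0, 0.0, 1.0]]
sleeve_1 0.89 [242. 236.] 510 [0.654 0.012 0.034]
sleeve_1 0.8 [161. 202.] 274 [ 0.551 -0.293  0.032]
sleeve_1 0.69 [173. 179.] 309 [ 0.634 -0.295  0.032]
gauge 0.86 [202. 222.] 1407 [ 0.603 -0.12   0.028]
rack 0.73 [158. 180.] 843 [ 0.589 -0.342  0.05 ]
```

Run:
```python
import cv2
a=cv2.imread("pics/top0.png");b=cv2.imread("pics/side0.png")
cv2.imwrite("pics/a.png",cv2.resize(a[110:300,200:390],None,fx=3.1,fy=3.1,interpolation=2))
cv2.imwrite("pics/b.png",cv2.resize(b[110:300,120:310],None,fx=3.1,fy=3.1,interpolation=2))
```

```text
(no output)
```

View pics/a.png

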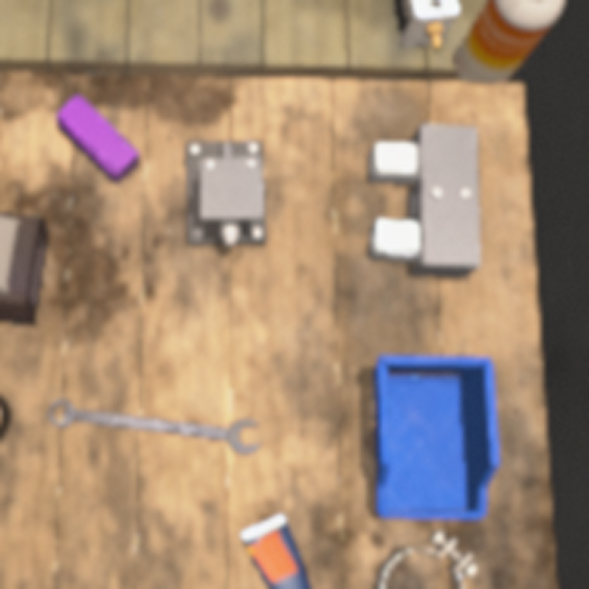

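View pics/b.png

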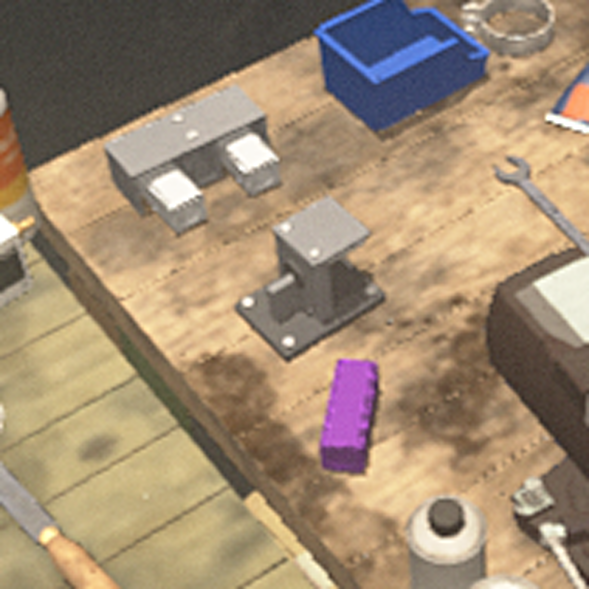

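The two sleeves stick out of the rack towards +y, at crop (395,160) and (397,238). The gauge's pin nose seems to point at the robot, at crop (230,238), and the bin is empty at (435,440). A purple look-alike lies at (97,137). Next I'll measure the poses.

```bash
cat > m.py <<'E'
from h import *
def rect(W,lo,hi,zlo,zhi,lab):
    m=(W[...,0]>lo[0])&(W[...,0]<hi[0])&(W[...,1]>lo[1])&(W[...,1]<hi[1])&(W[...,2]>zlo)&(W[...,2]<zhi)
    p=W[m]
    if len(p)<5: print(lab,"few");return
    r=cv2.minAreaRect((p[:,:2]*1000).astype(np.float32))
    print(lab,len(p),np.round(r[0],1),np.round(r[1],1),round(r[2],2),"z",np.median(p[:,2]).round(4),"bb",(p[:,:2].min(0)*1000).round(),(p[:,:2].max(0)*1000).round())
E
python3 - <<'E'
from m import *
for n in("top","side"):
    W=np.load(n+".npy");print(n)
    rect(W,(.45,-.335),(.59,-.2),.028,.042,"sl_lo")
    rect(W,(.59,-.335),(.7,-.2),.028,.042,"sl_hi")
    rect(W,(.45,-.45),(.75,-.2),.046,.056,"rack top")
    rect(W,(.45,-.22),(.75,-.03),.076,.092,"guard")
    rect(W,(.45,-.22),(.75,-.03),.006,.014,"base")
    rect(W,(.45,-.22),(.75,-.03),.046,.070,"pin+")
    rect(W,(.45,-.22),(.56,-.03),.03,.070,"pin near")
    rect(W,(.6,-.22),(.75,-.03),.02,.075,"behind")
    rect(W,(.2,-.45),(.5,-.22),.064,.078,"bin rim")
R=cv2.Rodrigues
from scipy.spatial.transform import Rotation as Ro
print(Ro.from_euler("xyz",ctrl.state()["ee_rot"]).as_matrix().round(3))
E
```

```text
top
sl_lo 178 [ 543.5 -302.5] [58.9 50.4] 11.05 z 0.0335 bb [ 519. -333.] [ 577. -277.]
sl_hi 164 [ 633.9 -302. ] [44.7 55.2] 88.97 z 0.0338 bb [ 606. -325.] [ 661. -280.]
rack top 844 [ 632.7 -358.2] [ 81.3 234.8] 75.97 z 0.0503 bb [ 518. -426.] [ 748. -318.]
guard 399 [ 583.1 -130.8] [60.7 59.9] 1.5 z 0.083 bb [ 552. -160.] [ 613. -100.]
base 347 [ 605.2 -100.4] [140.  120.3] 89.88 z 0.0095 bb [ 545. -170.] [665. -30.]
pin+ 58 [ 587.9 -129.9] [107.   15.1] 1.83 z 0.0534 bb [ 535. -139.] [ 641. -124.]
pin near 46 [ 547.2 -131.2] [25.3 15.2] 0.59 z 0.0558 bb [ 535. -139.] [ 560. -124.]
behind 43 [622.6 -81.5] [ 37.3 102.4] 0.09 z 0.0348 bb [ 604. -133.] [641. -30.]
bin rim 307 [ 374.6 -321.4] [107.1 104.7] 89.95 z 0.0704 bb [ 322. -375.] [ 427. -268.]
side
sl_lo 201 [ 543.7 -303.5] [61.4 63.5] 4.95 z 0.0343 bb [ 514. -335.] [ 577. -272.]
sl_hi 208 [ 631.1 -303.8] [61.8 58.5] 89.76 z 0.0347 bb [ 602. -335.] [ 660. -273.]
rack top 663 [ 632.4 -349.8] [ 67.5 237.6] 84.76 z 0.0514 bb [ 514. -393.] [ 749. -314.]
guard 410 [ 579.4 -128.9] [62.7 62.1] 2.21 z 0.0839 bb [ 548. -161.] [611. -97.]
base 541 [ 590.2 -128. ] [188.5 259.5] 88.63 z 0.0102 bb [ 459. -219.] [722. -32.]
pin+ 161 [ 586.7 -121.4] [60.5 99.7] 72.38 z 0.0534 bb [ 530. -160.] [638. -96.]
pin near 14 [ 543.  -125.5] [31.2  8.3] 21.52 z 0.0515 bb [ 530. -135.] [ 559. -122.]
behind 277 [618.7 -95.2] [ 37.5 128.7] 1.57 z 0.0459 bb [ 600. -160.] [638. -31.]
bin rim 255 [ 373.5 -317.9] [103.  111.8] 0.71 z 0.0716 bb [ 321. -374.] [ 425. -262.]
[[-0.     0.392  0.92 ]
 [-0.     0.92  -0.392]
 [-1.    -0.     0.   ]]
```

apply_moves --moves '[{"xyz":[0,-15,15],"spin":0.08},{"xyz":[0,-40,40],"spin":0.16},{"xyz":[0,-70,70],"spin":0.25},{"xyz":[0,-100,100],"spin":0.33},{"xyz":[0,-130,130],"spin":0.42},{"xyz":[0,-160,160],"spin":0.5},{"xyz":[0,-190,190],"spin":0.58},{"xyz":[0,-220,220],"spin":0.66},{"xyz":[0,-250,250],"spin":0.74},{"xyz":[0,-280,280],"spin":0.82},{"xyz":[0,-310,310],"spin":0.9},{"xyz":[0,-340,340],"spin":0.98},{"xyz":[0,-370,370],"spin":1.06},{"xyz":[0,-400,400],"spin":1.14},{"xyz":[0,-430,430],"spin":1.168},{"xyz":[0,-460,460],"spin":1.168},{"xyz":[0,-490,490],"spin":1.168},{"xyz":[0,-520,520],"spin":1.168},{"xyz":[0,-550,550],"spin":1.168},{"xyz":[0,-575,580],"spin":1.168}]' --jaw 70

```text
time_s: 2.17
position: [0.549, -0.1742, 0.2229]
ee_rot: [1.961, 1.57, 0.39]
wrist_force: [1.0, 0.1, 1.1]
grip_width: 0.07
```

```bash
cat >> h.py <<'E'
def wcloud():
    c=ctrl.calibration("wrist");im,d=ctrl.get_image("wrist")
    K=np.array(c["intrinsics"]);T=np.array(c["cam_to_world"])
    v,u=np.mgrid[:384,:512]
    x=(u-K[0,2])/K[0,0];y=(v-K[1,2])/K[1,1];r=np.hypot(x,y)+1e-9
    t=np.where(r<1.45,np.tan(np.minimum(r,1.45)),np.nan)
    P=np.stack([x/r*t*d,y/r*t*d,d],-1);W=P@T[:3,:3].T+T[:3,3];W[d==0]=np.nan
    return im,W
E
python3 - <<'E'
from m import *
from scipy.spatial.transform import Rotation as Ro
s=ctrl.state();print(s["position"],Ro.from_euler("xyz",s["ee_rot"]).as_matrix().round(3),s["joint_pos"].round(2))
im,W=wcloud();np.save("w1.npy",W);cv2.imwrite("pics/w1.png",cv2.resize(im,None,fx=1.5,fy=1.5))
print(np.array(ctrl.calibration("wrist")["cam_to_world"]).round(3).tolist())
rect(W,(.45,-.335),(.59,-.2),.028,.042,"sl_lo")
rect(W,(.59,-.335),(.7,-.2),.028,.042,"sl_hi")
rect(W,(.45,-.45),(.75,-.2),.046,.056,"rack top")
rect(W,(.45,-.22),(.75,-.03),.078,.092,"guard")
rect(W,(.45,-.22),(.75,-.03),.006,.014,"base")
rect(W,(.45,-.22),(.56,-.03),.03,.070,"pin near")
rect(W,(.2,-.45),(.5,-.22),.064,.078,"bin rim")
E
```

```text
[ 0.54900436 -0.17423326  0.22291216] [[ 0.001  1.     0.   ]
 [ 0.     0.    -1.   ]
 [-1.     0.001 -0.   ]] [-0.24  0.36  0.62  1.75 -0.23  1.1   0.45]
[[1.0, -0.007, 0.0, 0.55], [-0.006, -0.958, -0.288, -0.104], [0.002, 0.288, -0.958, 0.386], [0.0, 0.0, 0.0, 1.0]]
sl_lo 931 [ 546.4 -304.7] [55.1 58.1] 89.59 z 0.0361 bb [ 517. -332.] [ 575. -277.]
sl_hi 510 [ 617.6 -305.7] [39.4 53.7] 8.37 z 0.0361 bb [ 602. -334.] [ 641. -279.]
rack top 830 [ 580.1 -326.8] [ 15.4 124.7] 88.97 z 0.0524 bb [ 518. -334.] [ 642. -318.]
guard 3384 [ 579.3 -131.1] [61.  60.5] 1.9 z 0.0851 bb [ 549. -162.] [ 611. -100.]
base 1747 [ 597.9 -100.8] [111.  139.2] 2.11 z 0.0114 bb [ 542. -171.] [656. -30.]
pin near 202 [ 540.3 -133.1] [16.8 18.3] 0.04 z 0.0577 bb [ 532. -142.] [ 549. -124.]
bin rim 438 [ 372.6 -272.2] [ 14.5 102.3] 85.35 z 0.0737 bb [ 321. -283.] [ 424. -268.]
```

View pics/w1.png

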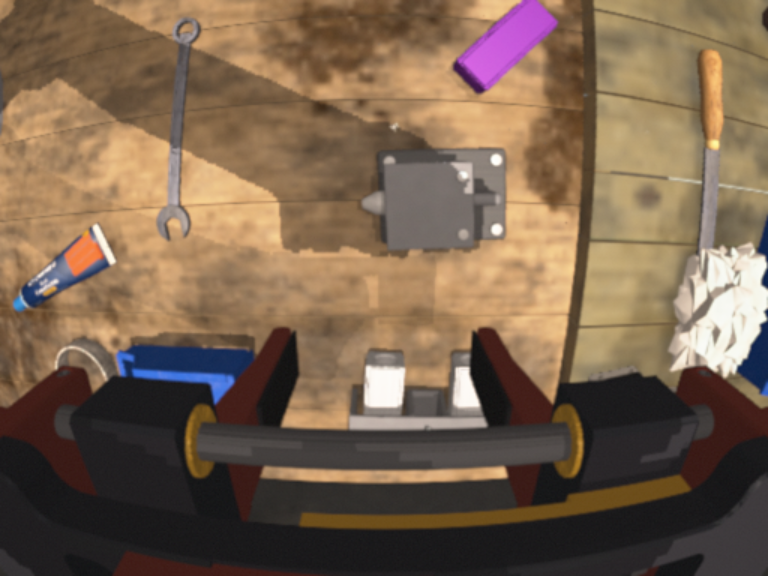

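Run:
```python
from m import *
def sl(W,ax,rng,lo,hi,z0,z1,step,lab):
    o=1-ax;print(lab)
    for a in np.arange(*rng,step):
        m=(W[...,ax]>a)&(W[...,ax]<a+step)&(W[...,o]>lo)&(W[...,o]<hi)&(W[...,2]>z0)&(W[...,2]<z1)
        p=W[m][:,o]*1000
        if len(p)>3: print(int(a*1000),len(p),np.percentile(p,[0,4,96,100]).round(1), (np.percentile(p,[4,96]).mean()).round(1))
for n in("w1","top"):
    W=np.load(n+".npy");print("==",n)
    sl(W,1,(-.32,-.27),.5,.59,.0315,.039,.006,"sleeve lo: x by y")
    sl(W,0,(.515,.59),-.315,-.24,.0315,.039,.008,"sleeve lo: y by x")
    sl(W,1,(-.32,-.27),.6,.69,.0315,.039,.006,"sleeve hi: x by y")
    sl(W,0,(.545,.62),-.18,-.08,.080,.09,.01,"guard y by x")
    sl(W,1,(-.165,-.095),.5,.65,.080,.09,.01,"guard x by y")
    sl(W,0,(.525,.56),-.16,-.1,.05,.065,.005,"pin y by x")
    sl(W,1,(-.175,-.085),.5,.68,.008,.014,.01,"base x by y")
```

```text
== w1
sleeve lo: x by y
-320 107 [517.2 519.6 563.7 573.8] 541.6
-314 90 [530.9 532.3 564.  565.4] 548.1
-308 100 [531.  532.4 563.8 565.3] 548.1
-302 99 [531.1 532.6 563.7 565.1] 548.1
-296 98 [531.2 532.4 564.9 566.4] 548.7
-290 111 [531.3 532.6 564.9 566.3] 548.8
-284 116 [532.7 534.1 564.7 566.2] 549.4
-277 11 [534.1 534.1 550.9 554.1] 542.5
sleeve lo: y by x
523 7 [-314.8 -314.3 -305.9 -305.7] -310.1
531 135 [-314.7 -313.6 -278.5 -277.1] -296.1
539 151 [-314.2 -313.1 -277.9 -277.7] -295.5
547 150 [-314.7 -313.  -279.  -278. ] -296.0
555 148 [-315.  -313.1 -279.1 -278.5] -296.1
563 52 [-314.8 -311.8 -279.9 -278.7] -295.9
sleeve hi: x by y
-320 64 [613.  613.2 635.  635.5] 624.1
-314 56 [614.  614.3 633.4 634.9] 623.9
-308 52 [613.6 613.8 631.3 631.5] 622.5
-302 43 [613.1 613.2 628.1 629.6] 620.6
-296 42 [612.7 612.9 626.2 627.6] 619.5
-290 38 [612.5 613.7 624.2 624.3] 618.9
-284 39 [613.4 613.9 623.9 624.4] 618.9
guard y by x
545 359 [-162.1 -158.8 -105.  -103. ] -131.9
555 556 [-162.1 -158.6 -104.  -101.9] -131.3
565 552 [-161.1 -158.6 -103.9 -101.8] -131.2
575 556 [-161.1 -158.
[... 2413 characters left out ...]
4.1 608.9 613.1] 581.5
-114 55 [552.1 554.  605.8 608.4] 579.9
-104 24 [555.1 558.9 609.  609.1] 583.9
pin y by x
535 5 [-135.3 -134.9 -130.  -129.6] -132.4
540 8 [-138.6 -137.8 -126.5 -126.5] -132.2
545 10 [-138.6 -138.5 -124.6 -123.6] -131.5
550 11 [-138.1 -137.1 -124.6 -123.6] -130.8
555 7 [-138.4 -138.3 -124.2 -123.5] -131.3
base x by y
-175 14 [550.1 551.9 651.4 653.1] 601.7
-164 30 [549.8 552.7 656.3 656.5] 604.5
-154 30 [549.6 550.3 654.7 655.8] 602.5
-144 19 [549.1 551.8 656.  656.2] 603.9
-134 6 [549.1 549.8 654.5 654.5] 602.1
-124 35 [548.6 548.9 655.1 655.5] 602.0
-114 28 [545.8 548.  653.3 654.8] 600.7
-104 58 [545.  551.7 650.4 654.8] 601.1
-94 39 [548.4 553.  643.9 646.2] 598.5
```

The wrist view at 768 px width shows the pin nose at (372,203) pointing at -x, and the sleeve mouths at (385,355) and (465,355). The wrist and top measurements agree to about 3 mm. I'll grasp the near sleeve by its mouth half.

apply_moves --moves '[{"xyz":[15,0,30],"spin":0},{"xyz":[40,0,65],"spin":0},{"xyz":[65,0,98],"spin":0},{"xyz":[90,0,120],"spin":0},{"xyz":[120,0,125],"spin":0},{"xyz":[150,0,125],"spin":0},{"xyz":[180,0,125],"spin":0},{"xyz":[200,0,125],"spin":0},{"xyz":[212,0,125],"spin":0},{"xyz":[218,0,125],"spin":0},{"xyz":[218,0,125],"spin":0},{"xyz":[218,0,125],"spin":0}]'

```text
time_s: 3.22
position: [0.5493, -0.2975, 0.0055]
ee_rot: [1.109, 1.57, -0.462]
wrist_force: [-0.7, -0.3, -0.5]
grip_width: 0.0697
```

apply_moves --moves '[{"xyz":[0,0,0],"spin":0},{"xyz":[0,0,0],"spin":0},{"xyz":[0,0,0],"spin":0},{"xyz":[0,0,0],"spin":0},{"xyz":[0,0,0],"spin":0}]' --jaw 25 --force 30

```text
time_s: 3.63
position: [0.549, -0.2971, 0.0051]
ee_rot: [1.398, 1.57, -0.173]
wrist_force: [0.0, -0.7, -0.4]
grip_width: 0.0404
```

apply_moves --moves '[{"xyz":[0,0,0],"spin":0},{"xyz":[0,0,0],"spin":0},{"xyz":[0,0,-10],"spin":0},{"xyz":[0,0,-25],"spin":0},{"xyz":[0,-1,-45],"spin":0},{"xyz":[0,-5,-60],"spin":0},{"xyz":[0,-10,-75],"spin":0},{"xyz":[0,-16,-87],"spin":0},{"xyz":[0,-20,-95],"spin":0},{"xyz":[0,-20,-97],"spin":0},{"xyz":[0,-20,-97],"spin":0},{"xyz":[0,-20,-97],"spin":0}]'

```text
time_s: 4.63
position: [0.5284, -0.1991, 0.0049]
ee_rot: [-2.651, 1.569, 2.062]
wrist_force: [-2.9, 3.8, 9.3]
grip_width: 0.035
```

apply_moves --moves '[{"xyz":[0,0,0],"spin":0},{"xyz":[0,0,0],"spin":0},{"xyz":[0,0,0],"spin":0},{"xyz":[0,0,5],"spin":0},{"xyz":[0,0,20],"spin":0},{"xyz":[0,0,35],"spin":0},{"xyz":[0,0,46],"spin":0},{"xyz":[0,0,49],"spin":0},{"xyz":[0,0,49],"spin":0},{"xyz":[0,0,49],"spin":0}]' --jaw 55

```text
time_s: 5.47
position: [0.5286, -0.2488, 0.0044]
ee_rot: [-2.621, 1.57, 2.091]
wrist_force: [0.1, -0.0, 0.2]
grip_width: 0.0551
```

apply_moves --moves '[{"xyz":[0,0,0],"spin":0},{"xyz":[0,0,0],"spin":0},{"xyz":[0,0,0],"spin":0},{"xyz":[0,0,0],"spin":0},{"xyz":[0,0,0],"spin":0},{"xyz":[0,0,0],"spin":0}]' --jaw 25 --force 30

```text
time_s: 5.97
position: [0.5287, -0.2486, 0.0046]
ee_rot: [-2.664, 1.57, 2.049]
wrist_force: [-1.8, 1.1, 0.3]
grip_width: 0.0352
```

Run:
```python
from m import *
print(ctrl.state()["position"],ctrl.state()["joint_pos"].round(2))
im,W=wcloud();np.save("w2.npy",W);cv2.imwrite("pics/w2.png",cv2.resize(im[60:],None,fx=1.4,fy=1.4))
rect(W,(.49,-.245),(.57,-.16),.028,.042,"sleeve")
rect(W,(.54,-.22),(.75,-.03),.078,.09,"guard")
rect(W,(.45,-.18),(.56,-.09),.03,.07,"pin")
```

```text
[ 0.52865825 -0.24855518  0.00459321] [ 0.01  0.66  0.48  1.9  -0.46  0.7   0.76]
sleeve 10041 [ 528.1 -212.3] [65.4 54.7] 89.94 z 0.0363 bb [ 501. -245.] [ 555. -180.]
guard 13136 [ 579.6 -172.4] [94.2 63.1] 88.73 z 0.0851 bb [ 547. -220.] [ 612. -126.]
pin 1885 [ 536.8 -156.6] [61.  27.5] 68.61 z 0.0577 bb [ 513. -180.] [ 558. -130.]
```

View pics/w2.png

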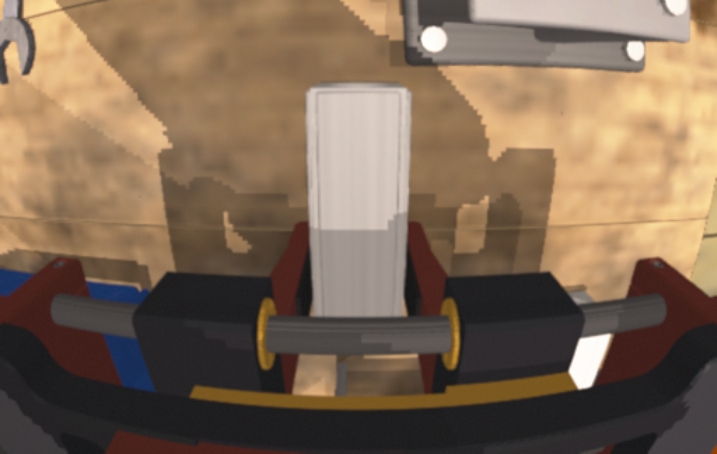

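The sleeve is square in the jaws with its mouth at crop (358,88), about 68.5 mm ahead of the grasp. Next I lift it, turn it and line it up short of the pin nose.

apply_moves --moves '[{"xyz":[-10,0,0],"spin":0},{"xyz":[-25,-20,-5],"spin":0},{"xyz":[-33,-40,-30],"spin":0.05},{"xyz":[-33,-65,-60],"spin":0.15},{"xyz":[-33,-85,-85],"spin":0.27},{"xyz":[-33,-97,-100],"spin":0.39},{"xyz":[-33,-97,-110],"spin":0.51},{"xyz":[-33,-97,-113],"spin":0.63},{"xyz":[-33,-97,-113],"spin":0.75},{"xyz":[-33,-97,-113],"spin":0.87},{"xyz":[-33,-97,-113],"spin":0.99},{"xyz":[-33,-97,-113],"spin":1.11},{"xyz":[-33,-97,-113],"spin":1.23},{"xyz":[-33,-97,-113],"spin":1.35},{"xyz":[-33,-97,-113],"spin":1.45},{"xyz":[-33,-97,-113],"spin":1.52},{"xyz":[-33,-97,-113],"spin":1.543},{"xyz":[-33,-97,-113],"spin":1.543},{"xyz":[-33,-97,-113],"spin":1.543}]'

```text
time_s: 7.6
position: [0.4319, -0.1361, 0.0379]
ee_rot: [-2.772, 1.57, 0.399]
wrist_force: [0.4, 0.5, -2.2]
grip_width: 0.0348
```

```bash
cat > k.py <<'E'
from m import *
from scipy.spatial.transform import Rotation as Ro
s=ctrl.state();R=Ro.from_euler("xyz",s["ee_rot"]).as_matrix();p=s["position"]
print(p.round(4),"\n",R.round(3),s["joint_pos"].round(2),s["wrist_force"].round(1))
im,W=wcloud();np.save("w3.npy",W)
import sys;cv2.imwrite(f"pics/{sys.argv[1]}.png",cv2.resize(im,None,fx=1.3,fy=1.3))
# in gauge-ish frame rotated with tool: a=fwd(-tool z), b=tool y, c=up
L=(W-p)@np.stack([-R[:,2],R[:,1],-R[:,0]],1)*1000; np.save("L.npy",L)
def sl(a0,a1,st,b,c0,c1,lab):
    print(lab)
    for a in np.arange(a0,a1,st):
        m=(L[...,0]>a)&(L[...,0]<a+st)&(abs(L[...,1])<b)&(L[...,2]>c0)&(L[...,2]<c1)
        q=L[m]
        if len(q)>8: print(a,len(q),"b",np.percentile(q[:,1],[3,97]).round(1),np.percentile(q[:,1],[3,97]).mean().round(1),"c max",np.percentile(q[:,2],97).round(1))
sl(20,80,10,25,25,45,"sleeve top/sides")
sl(76,110,4,16,0,38,"pin")
sl(100,180,10,40,40,60,"guard")
E
python3 k.py w3
```

```text
[ 0.4319 -0.1361  0.0379] 
 [[ 0.    0.03 -1.  ]
 [ 0.   -1.   -0.03]
 [-1.   -0.   -0.  ]] [-0.53  0.58  0.96  2.22 -0.76  0.72 -0.58] [ 0.4  0.5 -2.2]
sleeve top/sides
20 1366 b [-16.6  16.2] -0.2 c max 33.0
30 1478 b [-16.3  16.1] -0.1 c max 33.0
40 1558 b [-16.4  16.2] -0.1 c max 32.9
50 1635 b [-16.3  16.3] 0.0 c max 33.1
60 1347 b [-15.9  16.1] 0.1 c max 33.0
pin
100 166 b [-3.8  4.5] 0.4 c max 19.2
104 233 b [-5.7  6.9] 0.6 c max 21.2
108 297 b [-7.2  7.9] 0.3 c max 22.9
guard
110 995 b [-27.8  27.9] 0.1 c max 48.5
120 19 b [-29.4  29.5] 0.1 c max 47.4
```

View pics/w3.png

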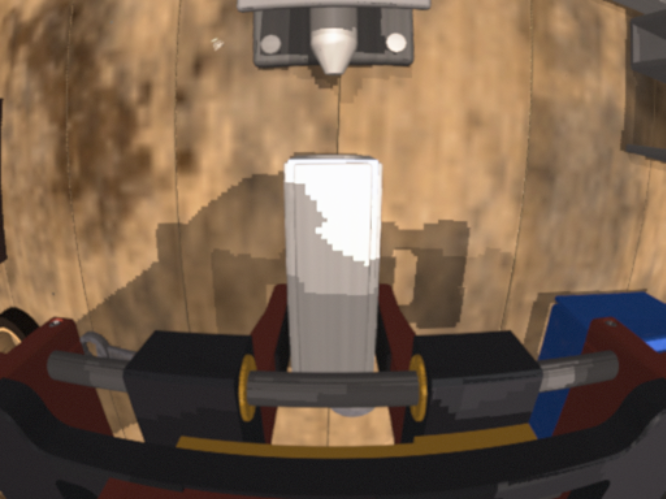

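Alignment is good, with the pin 0.3 mm off and the sleeve about 0.8 mm high. I'll approach and enter gently.

apply_moves --moves '[{"xyz":[0.8,0.3,-5],"spin":0},{"xyz":[0.8,0.3,-15],"spin":0},{"xyz":[0.8,0.3,-25],"spin":0},{"xyz":[0.8,0.3,-32],"spin":0},{"xyz":[0.8,0.3,-37],"spin":0},{"xyz":[0.8,0.3,-42],"spin":0},{"xyz":[0.8,0.3,-46],"spin":0},{"xyz":[0.8,0.3,-50],"spin":0},{"xyz":[0.8,0.3,-50],"spin":0},{"xyz":[0.8,0.3,-50],"spin":0}]'

```text
time_s: 8.48
position: [0.4816, -0.1351, 0.0368]
ee_rot: [0.35, 1.571, -2.764]
wrist_force: [-0.2, -0.8, -1.5]
grip_width: 0.0348
```

apply_moves --moves '[{"xyz":[0,0,-3],"spin":0},{"xyz":[0,0,-6],"spin":0},{"xyz":[0,0,-9],"spin":0},{"xyz":[0,0,-12],"spin":0},{"xyz":[0,0,-12],"spin":0}]'

```text
time_s: 8.9
position: [0.4939, -0.1346, 0.0369]
ee_rot: [-0.564, 1.57, 2.606]
wrist_force: [-1.1, 1.2, 0.3]
grip_width: 0.0348
```

apply_moves --moves '[{"xyz":[0,0,-3],"spin":0},{"xyz":[0,0,-6],"spin":0},{"xyz":[0,0,-9],"spin":0},{"xyz":[0,0,-9],"spin":0}]'

```text
time_s: 9.23
position: [0.4965, -0.1344, 0.0355]
ee_rot: [-0.258, 1.56, 2.91]
wrist_force: [-18.1, 0.3, 5.5]
grip_width: 0.0349
```

apply_moves --moves '[{"xyz":[0,0,6],"spin":0},{"xyz":[0,0,8],"spin":0},{"xyz":[0,0,8],"spin":0}]'

```text
time_s: 9.48
position: [0.4941, -0.1347, 0.0367]
ee_rot: [-0.152, 1.57, 3.017]
wrist_force: [-3.3, 0.1, -5.0]
grip_width: 0.0351
```

```bash
python3 k.py w4
python3 - <<'E'
from h import *
L=np.load("L.npy")
m=(abs(L[...,1])<20)&(L[...,2]>44)&(L[...,2]<54)&(L[...,0]>20)
print("guard edge fwd",np.percentile(L[m][:,0],[0,1,5,99,100]).round(1))
im,W=cloud("side");cv2.imwrite("pics/s4.png",cv2.resize(im[120:270,150:350],None,fx=4,fy=4,interpolation=2))
E
```

```text
[ 0.4941 -0.1347  0.0367] 
 [[-0.001  0.027 -1.   ]
 [ 0.    -1.    -0.027]
 [-1.    -0.     0.001]] [-0.51  0.66  0.94  2.08 -0.77  0.79 -0.64] [-3.3  0.1 -5. ]
sleeve top/sides
20 1384 b [-16.6  16.1] -0.2 c max 34.0
30 1486 b [-16.6  16.2] -0.2 c max 34.3
40 1574 b [-16.5  16.1] -0.2 c max 34.6
50 413 b [-15.6  16. ] 0.2 c max 34.7
pin
guard
100 3724 b [-28.9  26.6] -1.2 c max 51.5
110 1874 b [-28.9  26.5] -1.2 c max 50.6
guard edge fwd [ 54.6  55.9  58.4 114.9 116.6]
```

View pics/s4.png

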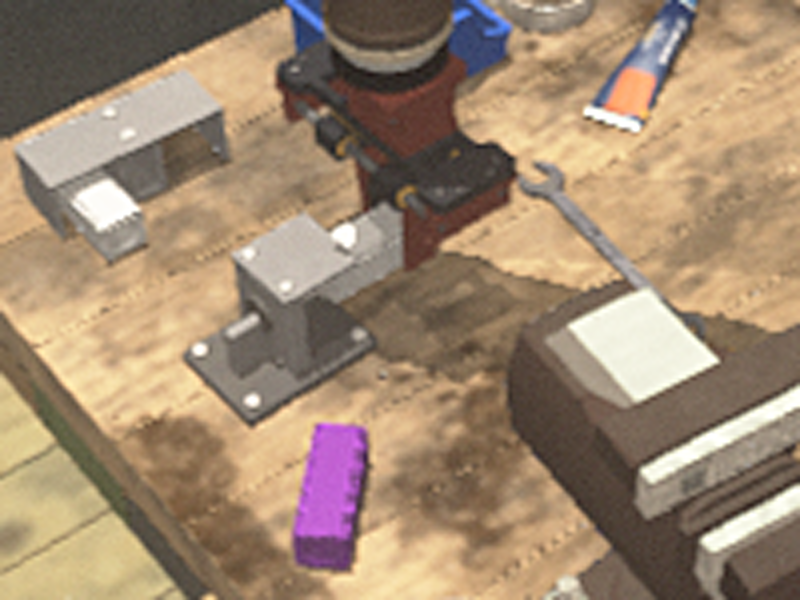

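The sleeve is on the pin, about 31–34 mm short, and it resisted with 18 N. Before I decide, I'll correct the 1 mm lateral offset and push once more.

apply_moves --moves '[{"xyz":[0,-0.5,2],"spin":0},{"xyz":[0,-1,2],"spin":0},{"xyz":[0,-1,-2],"spin":0},{"xyz":[0,-1,-6],"spin":0},{"xyz":[0,-1,-9],"spin":0},{"xyz":[0,-1,-9],"spin":0}]'

```text
time_s: 10.08
position: [0.4974, -0.1341, 0.0356]
ee_rot: [-0.173, 1.56, 2.994]
wrist_force: [-19.0, -1.8, 3.6]
grip_width: 0.035
```

It stops at the same place under 19 N, about 33 mm short, so this is the narrowed sleeve. I'll pull it straight off and carry it above the bin.

apply_moves --moves '[{"xyz":[0,0,9],"spin":0},{"xyz":[0,0,20],"spin":0},{"xyz":[0,0,35],"spin":0},{"xyz":[0,0,50],"spin":0},{"xyz":[0,0,70],"spin":0},{"xyz":[-10,0,90],"spin":0},{"xyz":[-30,10,110],"spin":0},{"xyz":[-50,30,130],"spin":0.02},{"xyz":[-62,55,145],"spin":0.03},{"xyz":[-62,85,160],"spin":0.03},{"xyz":[-62,115,170],"spin":0.03},{"xyz":[-62,145,177],"spin":0.03},{"xyz":[-62,170,177],"spin":0.03},{"xyz":[-62,181,177],"spin":0.03},{"xyz":[-62,181,177],"spin":0.03},{"xyz":[-62,181,177],"spin":0.03}]'

```text
time_s: 11.42
position: [0.3318, -0.3196, 0.0991]
ee_rot: [3.092, 1.57, -0.053]
wrist_force: [0.0, 1.2, -3.1]
grip_width: 0.0346
```

Run:
```python
from m import *
from scipy.spatial.transform import Rotation as Ro
s=ctrl.state();print(s["position"].round(4),Ro.from_euler("xyz",s["ee_rot"]).as_matrix().round(3).tolist(),s["grip_width"],s["joint_pos"].round(2))
im,W=wcloud();cv2.imwrite("pics/w5.png",cv2.resize(im,None,fx=1.3,fy=1.3))
b=(W[...,0]>.27)&(W[...,0]<.46)&(W[...,1]>-.4)&(W[...,1]<-.25)
for z0,z1,n in((.055,.08,"rim"),(-.005,.01,"floor"),(.1,.14,"sleeve")):
    p=W[b&(W[...,2]>z0)&(W[...,2]<z1)]*1000
    if len(p): print(n,len(p),np.percentile(p,[1,5,50,95,99],axis=0).round(0).tolist())
```

```text
[ 0.3318 -0.3196  0.0991] [[0.001, -0.004, -1.0], [-0.0, -1.0, 0.004], [-1.0, 0.0, -0.001]] 0.03463269887577933 [-0.16  0.48  1.07  2.16 -0.58  0.83 -0.3 ]
rim 6276 [[321.0, -375.0, 56.0], [330.0, -373.0, 58.0], [393.0, -321.0, 73.0], [422.0, -271.0, 75.0], [423.0, -269.0, 75.0]]
floor 12167 [[274.0, -399.0, 0.0], [295.0, -397.0, 1.0], [416.0, -332.0, 2.0], [457.0, -261.0, 5.0], [459.0, -252.0, 8.0]]
sleeve 12750 [[316.0, -344.0, 105.0], [321.0, -337.0, 120.0], [359.0, -320.0, 132.0], [395.0, -302.0, 134.0], [397.0, -295.0, 138.0]]
```

View pics/w5.png

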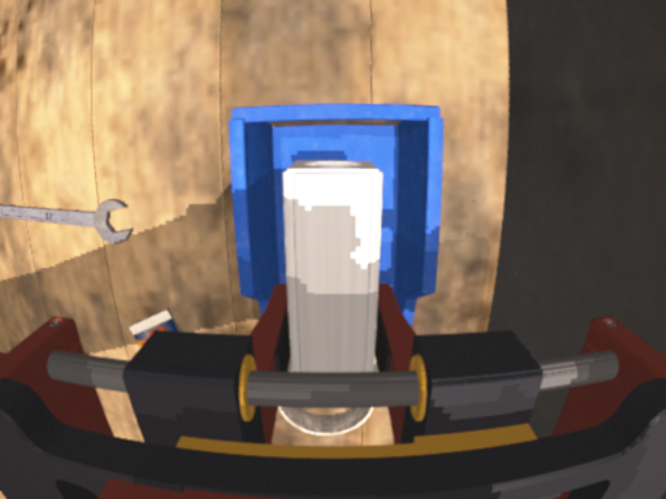

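The sleeve hangs centred over the bin (rim x up to 424, y -375 to -269; sleeve x 307–397). Now I lower it and release.

apply_moves --moves '[{"xyz":[15,2.5,0],"spin":0},{"xyz":[35,2.5,0],"spin":0},{"xyz":[55,2.5,0],"spin":0},{"xyz":[72,2.5,0],"spin":0},{"xyz":[84,2.5,0],"spin":0},{"xyz":[89,2.5,0],"spin":0},{"xyz":[91,2.5,0],"spin":0},{"xyz":[91,2.5,0],"spin":0}]'

```text
time_s: 12.13
position: [0.332, -0.3211, 0.0079]
ee_rot: [-1.389, 1.57, 1.752]
wrist_force: [-0.5, -0.4, -2.0]
grip_width: 0.0347
```

apply_moves --moves '[{"xyz":[0,0,0],"spin":0},{"xyz":[0,0,0],"spin":0},{"xyz":[0,0,0],"spin":0},{"xyz":[-5,0,0],"spin":0},{"xyz":[-20,0,0],"spin":0},{"xyz":[-45,0,0],"spin":0},{"xyz":[-75,0,0],"spin":0},{"xyz":[-105,0,0],"spin":0},{"xyz":[-135,0,0],"spin":0},{"xyz":[-160,0,0],"spin":0},{"xyz":[-160,0,0],"spin":0}]' --jaw 46

```text
time_s: 13.05
position: [0.333, -0.3237, 0.1719]
ee_rot: [2.711, 1.565, -0.434]
wrist_force: [0.9, -0.8, 0.1]
grip_width: 0.0461
```

Run:
```python
from m import *
s=ctrl.state();print(s["position"].round(4),s["ee_rot"].round(3),s["joint_pos"].round(2))
im,W=wcloud()
rect(W,(.30,-.36),(.415,-.28),.028,.045,"sleeve in bin")
W=cloud("top")[1]
rect(W,(.59,-.318),(.7,-.2),.028,.042,"sl_hi")
```

```text
[ 0.333  -0.3237  0.1719] [ 2.711  1.565 -0.434] [-0.3   0.37  1.22  2.09 -0.43  0.96 -0.42]
sleeve in bin 2894 [ 352.5 -321.2] [34.9 89.5] 89.41 z 0.0388 bb [ 308. -339.] [ 397. -304.]
sl_hi 136 [ 632.1 -298.3] [38.2 34.6] 88.88 z 0.0341 bb [ 615. -318.] [ 649. -279.]
```

The narrowed sleeve lies flat in the bin. Next is the second sleeve.

apply_moves --moves '[{"xyz":[0,0,-15],"spin":-0.08},{"xyz":[0,0,-40],"spin":-0.2},{"xyz":[0,0,-65],"spin":-0.32},{"xyz":[0,-5,-90],"spin":-0.44},{"xyz":[0,-5,-115],"spin":-0.56},{"xyz":[0,-10,-140],"spin":-0.68},{"xyz":[0,-10,-165],"spin":-0.8},{"xyz":[0,-15,-190],"spin":-0.92},{"xyz":[0,-20,-215],"spin":-1.04},{"xyz":[0,-25,-240],"spin":-1.16},{"xyz":[0,-25,-262],"spin":-1.28},{"xyz":[0,-26,-280],"spin":-1.4},{"xyz":[0,-26,-294],"spin":-1.5},{"xyz":[0,-26,-299],"spin":-1.575},{"xyz":[0,-26,-299],"spin":-1.575},{"xyz":[0,-26,-299],"spin":-1.575},{"xyz":[0,-26,-299],"spin":-1.575}]' --jaw 70

```text
time_s: 14.57
position: [0.6297, -0.2967, 0.1668]
ee_rot: [-2.032, 1.569, 2.678]
wrist_force: [-0.0, -0.2, 0.3]
grip_width: 0.0698
```

Run:
```python
from m import *
from scipy.spatial.transform import Rotation as Ro
s=ctrl.state();print(s["position"].round(4),Ro.from_euler("xyz",s["ee_rot"]).as_matrix().round(3).tolist(),s["joint_pos"].round(2))
im,W=wcloud()
rect(W,(.59,-.317),(.68,-.2),.0325,.040,"sl_hi")
rect(W,(.45,-.45),(.75,-.2),.05,.056,"rack top")
```

```text
[ 0.6297 -0.2967  0.1668] [[-0.002, 1.0, -0.002], [0.001, -0.002, -1.0], [-1.0, -0.002, -0.001]] [-0.01  0.64  0.61  1.49 -0.38  1.13  0.67]
sl_hi 1148 [ 629.7 -297.9] [33.8 38.2] 0.79 z 0.0362 bb [ 613. -317.] [ 647. -279.]
rack top 5644 [ 633.3 -349.9] [ 57.2 235. ] 87.89 z 0.0526 bb [ 516. -383.] [ 750. -319.]
```

apply_moves --moves '[{"xyz":[20,0,0],"spin":0},{"xyz":[50,0,0],"spin":0},{"xyz":[85,0,0],"spin":0},{"xyz":[115,0,0],"spin":0},{"xyz":[140,0,0],"spin":0},{"xyz":[154,0,0],"spin":0},{"xyz":[160,0,0],"spin":0},{"xyz":[162,0,0],"spin":0},{"xyz":[162,0,0],"spin":0},{"xyz":[162,0,0],"spin":0}]'

```text
time_s: 15.45
position: [0.6317, -0.2971, 0.0075]
ee_rot: [1.163, 1.568, -0.406]
wrist_force: [-0.2, -0.2, 1.1]
grip_width: 0.0696
```

apply_moves --moves '[{"xyz":[0,0,0],"spin":0},{"xyz":[0,0,0],"spin":0},{"xyz":[0,0,0],"spin":0},{"xyz":[0,0,0],"spin":0},{"xyz":[0,0,0],"spin":0},{"xyz":[0,0,0],"spin":0},{"xyz":[0,0,0],"spin":0},{"xyz":[0,0,0],"spin":0}]' --jaw 25 --force 30

```text
time_s: 16.12
position: [0.6309, -0.2964, 0.006]
ee_rot: [1.962, 1.571, 0.393]
wrist_force: [-0.8, 0.5, 1.6]
grip_width: 0.0348
```

apply_moves --moves '[{"xyz":[0,0,-10],"spin":0},{"xyz":[0,0,-25],"spin":0},{"xyz":[0,0,-45],"spin":0},{"xyz":[0,0,-60],"spin":0},{"xyz":[0,-10,-68],"spin":0},{"xyz":[0,-30,-75],"spin":0},{"xyz":[0,-55,-82],"spin":0},{"xyz":[0,-80,-90],"spin":0},{"xyz":[0,-97,-96],"spin":0},{"xyz":[0,-103,-97],"spin":0},{"xyz":[0,-103,-97],"spin":0},{"xyz":[0,-103,-97],"spin":0}]'

```text
time_s: 17.12
position: [0.5278, -0.1982, 0.0059]
ee_rot: [-2.641, 1.569, 2.074]
wrist_force: [-3.4, 3.0, 6.5]
grip_width: 0.0348
```

apply_moves --moves '[{"xyz":[0,0,0],"spin":0},{"xyz":[0,0,0],"spin":0},{"xyz":[0,0,0],"spin":0},{"xyz":[0,0,5],"spin":0},{"xyz":[0,0,20],"spin":0},{"xyz":[0,0,35],"spin":0},{"xyz":[0,0,46],"spin":0},{"xyz":[0,0,50],"spin":0},{"xyz":[0,0,50],"spin":0},{"xyz":[0,0,50],"spin":0}]' --jaw 55

```text
time_s: 17.95
position: [0.5276, -0.2495, 0.0056]
ee_rot: [-2.625, 1.57, 2.089]
wrist_force: [0.4, 0.4, -0.0]
grip_width: 0.0554
```

apply_moves --moves '[{"xyz":[0,0,0],"spin":0},{"xyz":[0,0,0],"spin":0},{"xyz":[0,0,0],"spin":0},{"xyz":[0,0,0],"spin":0},{"xyz":[0,0,0],"spin":0},{"xyz":[0,0,0],"spin":0}]' --jaw 25 --force 30

```text
time_s: 18.45
position: [0.5279, -0.249, 0.0058]
ee_rot: [-3.105, 1.57, 1.61]
wrist_force: [0.3, 0.9, 0.8]
grip_width: 0.0353
```

Run:
```python
from m import *
from scipy.spatial.transform import Rotation as Ro
s=ctrl.state();print(s["position"].round(4),Ro.from_euler("xyz",s["ee_rot"]).as_matrix().round(3).tolist(),s["joint_pos"].round(2))
im,W=wcloud()
rect(W,(.49,-.245),(.57,-.16),.0325,.04,"sleeve")
```

```text
[ 0.5279 -0.249   0.0058] [[-0.0, 1.0, 0.003], [0.001, 0.003, -1.0], [-1.0, -0.0, -0.001]] [-0.01  0.66  0.51  1.9  -0.48  0.7   0.79]
sleeve 8936 [ 527.1 -213.2] [63.6 54. ] 89.97 z 0.0364 bb [ 500. -245.] [ 554. -181.]
```

apply_moves --moves '[{"xyz":[-10,0,0],"spin":0},{"xyz":[-25,-20,-5],"spin":0},{"xyz":[-32.5,-40,-30],"spin":0.05},{"xyz":[-32.5,-65,-60],"spin":0.15},{"xyz":[-32.5,-85,-85],"spin":0.27},{"xyz":[-32.5,-96,-100],"spin":0.39},{"xyz":[-32.5,-96,-110],"spin":0.51},{"xyz":[-32.5,-96,-113],"spin":0.63},{"xyz":[-32.5,-96,-113],"spin":0.75},{"xyz":[-32.5,-96,-113],"spin":0.87},{"xyz":[-32.5,-96,-113],"spin":0.99},{"xyz":[-32.5,-96,-113],"spin":1.11},{"xyz":[-32.5,-96,-113],"spin":1.23},{"xyz":[-32.5,-96,-113],"spin":1.35},{"xyz":[-32.5,-96,-113],"spin":1.45},{"xyz":[-32.5,-96,-113],"spin":1.52},{"xyz":[-32.5,-96,-113],"spin":1.541},{"xyz":[-32.5,-96,-113],"spin":1.541},{"xyz":[-32.5,-96,-113],"spin":1.541},{"xyz":[-32.5,-96,-113],"spin":1.541}]'

```text
time_s: 20.17
position: [0.4315, -0.1368, 0.0385]
ee_rot: [-2.188, 1.57, 0.987]
wrist_force: [0.6, -0.2, -2.6]
grip_width: 0.0351
```

```bash
python3 k.py w6
```

```text
[ 0.4315 -0.1368  0.0385] 
 [[ 0.     0.034 -0.999]
 [ 0.    -0.999 -0.034]
 [-1.    -0.    -0.   ]] [-0.55  0.59  0.99  2.22 -0.78  0.73 -0.55] [ 0.6 -0.2 -2.6]
sleeve top/sides
20 1351 b [-16.5  16.1] -0.2 c max 31.8
30 1451 b [-16.4  16.2] -0.1 c max 31.7
40 1535 b [-16.4  16.2] -0.1 c max 31.8
50 1593 b [-16.3  16.4] 0.1 c max 31.8
60 1128 b [-16.   15.8] -0.1 c max 31.8
pin
100 153 b [-4.   4.1] 0.1 c max 18.5
104 217 b [-6.   6.1] 0.0 c max 20.7
108 296 b [-7.6  7.5] -0.0 c max 22.3
guard
110 943 b [-27.9  27.7] -0.1 c max 47.7
120 36 b [-29.5  29.4] -0.0 c max 47.4
```

apply_moves --moves '[{"xyz":[0,0,-5],"spin":0},{"xyz":[0,0,-15],"spin":0},{"xyz":[0,0,-25],"spin":0},{"xyz":[0,0,-32],"spin":0},{"xyz":[0,0,-37],"spin":0},{"xyz":[0,0,-42],"spin":0},{"xyz":[0,0,-46],"spin":0},{"xyz":[0,0,-50],"spin":0},{"xyz":[0,0,-54],"spin":0},{"xyz":[0,0,-58],"spin":0},{"xyz":[0,0,-62],"spin":0},{"xyz":[0,0,-62],"spin":0}]'

```text
time_s: 21.22
position: [0.4944, -0.1348, 0.0384]
ee_rot: [2.796, 1.57, -0.313]
wrist_force: [-0.6, -0.4, -2.0]
grip_width: 0.0347
```

apply_moves --moves '[{"xyz":[0,0,-3],"spin":0},{"xyz":[0,0,-6],"spin":0},{"xyz":[0,0,-9],"spin":0},{"xyz":[0,0,-12],"spin":0},{"xyz":[0,0,-12],"spin":0}]'

```text
time_s: 21.63
position: [0.5062, -0.1344, 0.0384]
ee_rot: [2.741, 1.57, -0.368]
wrist_force: [0.1, 0.1, -2.7]
grip_width: 0.0348
```

It went past the depth where the first sleeve stopped, and with no force. I'll go on to the stop.

apply_moves --moves '[{"xyz":[0,0,-4],"spin":0},{"xyz":[0,0,-8],"spin":0},{"xyz":[0,0,-12],"spin":0},{"xyz":[0,0,-15],"spin":0},{"xyz":[0,0,-15],"spin":0},{"xyz":[0,0,-15],"spin":0}]'

```text
time_s: 22.13
position: [0.5206, -0.134, 0.0383]
ee_rot: [1.016, 1.571, -2.094]
wrist_force: [-0.1, 0.0, -2.3]
grip_width: 0.0349
```

apply_moves --moves '[{"xyz":[0,0,-2],"spin":0},{"xyz":[0,0,-4],"spin":0},{"xyz":[0,0,-6],"spin":0},{"xyz":[0,0,-8],"spin":0},{"xyz":[0,0,-8],"spin":0}]'

```text
time_s: 22.55
position: [0.5275, -0.1338, 0.0381]
ee_rot: [-0.236, 1.569, 2.938]
wrist_force: [-3.4, -0.1, 0.3]
grip_width: 0.0345
```

apply_moves --moves '[{"xyz":[0,0,-2],"spin":0},{"xyz":[0,0,-4],"spin":0},{"xyz":[0,0,-6],"spin":0},{"xyz":[0,0,-7],"spin":0},{"xyz":[0,0,-7],"spin":0}]'

```text
time_s: 22.97
position: [0.5289, -0.1339, 0.0371]
ee_rot: [-0.227, 1.559, 2.944]
wrist_force: [-20.4, -0.2, 6.0]
grip_width: 0.0349
```

A firm stop at mouth x ≈ 596, the stop face. I'll relax the push, release, rise and check.

apply_moves --moves '[{"xyz":[0,0,4],"spin":0},{"xyz":[0,0,6],"spin":0},{"xyz":[0,0,6],"spin":0}]'

```text
time_s: 23.22
position: [0.5287, -0.1338, 0.0382]
ee_rot: [-0.096, 1.57, 3.077]
wrist_force: [-3.7, -1.4, -2.7]
grip_width: 0.0348
```

apply_moves --moves '[{"xyz":[0,0,0],"spin":0},{"xyz":[0,0,0],"spin":0},{"xyz":[0,0,0],"spin":0},{"xyz":[0,0,0],"spin":0},{"xyz":[-15,0,0],"spin":0},{"xyz":[-35,0,0],"spin":0},{"xyz":[-60,0,5],"spin":0},{"xyz":[-90,0,20],"spin":0},{"xyz":[-115,0,40],"spin":0},{"xyz":[-125,0,60],"spin":0},{"xyz":[-125,0,70],"spin":0},{"xyz":[-125,0,70],"spin":0},{"xyz":[-125,0,70],"spin":0}]' --jaw 60

```text
time_s: 24.3
position: [0.46, -0.135, 0.163]
ee_rot: [-2.162, 1.57, 1.013]
wrist_force: [1.2, -0.8, 0.1]
grip_width: 0.0597
```

Run:
```python
from m import *
s=ctrl.state();print(s["position"].round(4),s["joint_pos"].round(2))
im,W=wcloud();cv2.imwrite("pics/w7.png",cv2.resize(im,None,fx=1.3,fy=1.3))
p=W[(abs(W[...,1]+.132)<.012)&(W[...,0]>.45)&(W[...,0]<.62)]*1000
for z0,z1,n in((58,76,"sleeve"),(78,92,"guard")):
    q=p[(p[:,2]>z0)&(p[:,2]<z1)];print(n,len(q),"x",np.percentile(q[:,0],[0,1,3,50,97,99,100]).round(1),"z",np.percentile(q[:,2],[10,50,90]).round(1))
for a in range(500,552,8):
    q=p[(p[:,2]>58)&(p[:,2]<76)&(p[:,0]>a)&(p[:,0]<a+8)]
    if len(q):print(a,np.median(q[:,2]).round(1))
im,_=ctrl.get_image("side");cv2.imwrite("pics/s7.png",cv2.resize(im[120:270,150:350],None,fx=4,fy=4,interpolation=2))
```

```text
[ 0.46  -0.135  0.163] [-0.75  0.46  1.24  2.06 -0.53  0.99 -0.78]
sleeve 1460 x [503.3 503.7 504.9 526.9 548.6 549.5 550. ] z [65.7 66.8 67.7]
guard 2153 x [549.2 549.8 550.9 578.6 607.6 609.3 610. ] z [84.1 85.1 86. ]
500 66.1
508 66.4
516 66.6
524 66.9
532 67.0
540 67.1
548 67.3
```

View pics/w7.png

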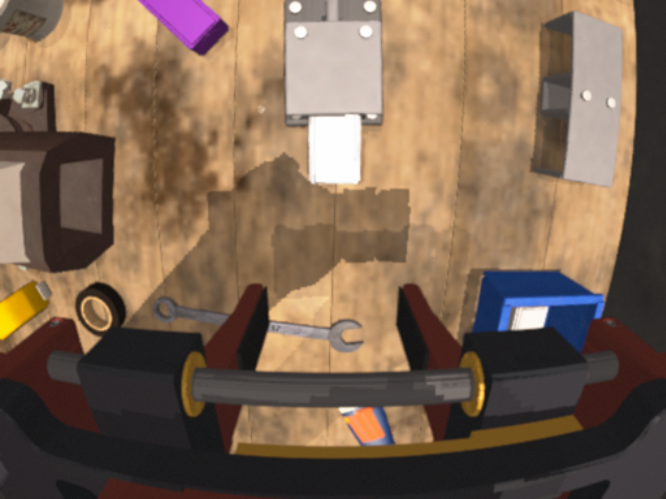

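View pics/s7.png

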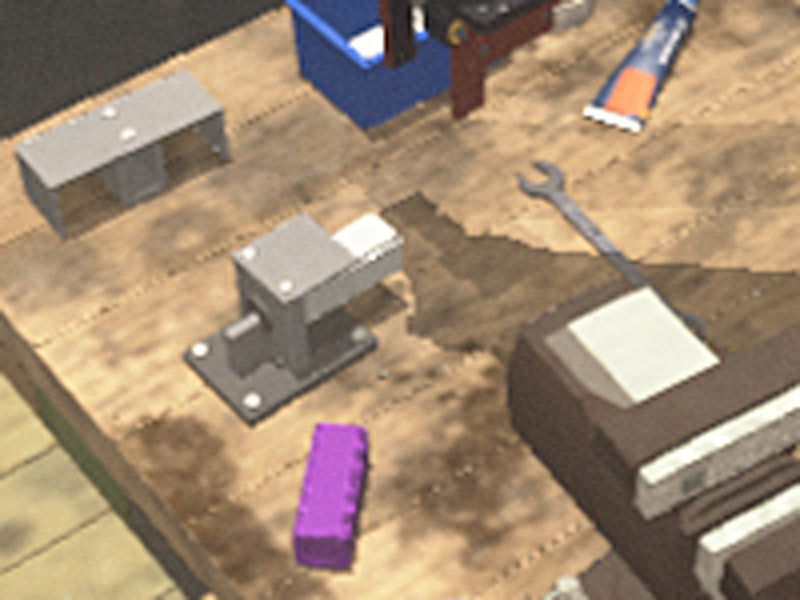

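The wrist view shows the sleeve on the pin with its closed half outside the guard (crop 335,150), and the other sleeve in the bin (530,318). The closed end measures about 46 mm outside the guard against 45 nominal. I'll make a gentle closing push on the closed end with shut fingers, to be sure it is seated.

apply_moves --moves '[{"xyz":[20,0,0],"spin":0},{"xyz":[45,0,0],"spin":0},{"xyz":[75,0,0],"spin":0},{"xyz":[100,0,0],"spin":0},{"xyz":[115,0,0],"spin":0},{"xyz":[120,0,0],"spin":0},{"xyz":[120,0,0],"spin":0},{"xyz":[120,0,-10],"spin":0},{"xyz":[120,0,-18],"spin":0},{"xyz":[120,0,-24],"spin":0},{"xyz":[120,0,-28],"spin":0},{"xyz":[120,0,-31],"spin":0},{"xyz":[120,0,-31],"spin":0}]' --jaw 0

```text
time_s: 25.48
position: [0.4915, -0.1348, 0.0437]
ee_rot: [2.909, 1.57, -0.2]
wrist_force: [-0.6, 0.4, 0.2]
grip_width: 0.0006
```

apply_moves --moves '[{"xyz":[0,0,-2],"spin":0},{"xyz":[0,0,-4],"spin":0},{"xyz":[0,0,-4],"spin":0}]'

```text
time_s: 25.73
position: [0.493, -0.135, 0.0432]
ee_rot: [-0.242, 1.568, 2.931]
wrist_force: [-4.1, -0.5, 2.5]
grip_width: 0.0007
```

apply_moves --moves '[{"xyz":[0,0,-2],"spin":0},{"xyz":[0,0,-4],"spin":0},{"xyz":[0,0,-5],"spin":0},{"xyz":[0,0,-5],"spin":0}]'

```text
time_s: 26.07
position: [0.4931, -0.135, 0.0427]
ee_rot: [-0.318, 1.56, 2.853]
wrist_force: [-20.3, -0.8, 17.3]
grip_width: 0.0004
```

It is solidly seated: 0.1 mm of give for 16 N more. I'll back straight off and do the final check.

apply_moves --moves '[{"xyz":[0,0,5],"spin":0},{"xyz":[0,0,12],"spin":0},{"xyz":[0,0,25],"spin":0},{"xyz":[0,0,45],"spin":0},{"xyz":[-20,0,65],"spin":0},{"xyz":[-50,0,70],"spin":0},{"xyz":[-85,0,70],"spin":0},{"xyz":[-115,0,70],"spin":0},{"xyz":[-130,0,70],"spin":0},{"xyz":[-130,0,70],"spin":0},{"xyz":[-130,0,70],"spin":0},{"xyz":[-130,0,70],"spin":0}]'

```text
time_s: 27.07
position: [0.4293, -0.1362, 0.1725]
ee_rot: [-1.225, 1.57, 1.95]
wrist_force: [-0.0, -0.3, 0.1]
grip_width: 0.0001
```

Run:
```python
from m import *
im,W=wcloud()
p=W[(abs(W[...,1]+.132)<.012)&(W[...,0]>.45)&(W[...,0]<.62)]*1000
for z0,z1,n in((58,76,"sleeve"),(78,92,"guard")):
    q=p[(p[:,2]>z0)&(p[:,2]<z1)];print(n,"x",np.percentile(q[:,0],[0,1,50,99,100]).round(1),"z",np.median(q[:,2]).round(1))
W=cloud("top")[1]; rect(W,(.30,-.36),(.415,-.28),.028,.045,"bin sleeve")
s=ctrl.state();print(s["time_s"],s["dq"].round(3),s["wrist_force"].round(1))
ctrl.sign_off()
```

```text
sleeve x [502.5 503.6 527.4 551.2 551.9] z 66.8
guard x [548.2 549.1 572.1 596.2 596.9] z 85.1
bin sleeve 383 [ 355.9 -320.7] [35.9 89.9] 89.75 z 0.0355 bb [ 311. -339.] [ 401. -303.]
27.1667 [ 0.005  0.004  0.004 -0.005  0.004  0.006 -0.004] [ 0.4  0.2 -0.4]
the job is handed in; nothing more can be done
```

The full-bore sleeve is home on the pin and let go, and the narrowed one is in the blue bin; I handed the job in at about 27 s.

- **Which sleeve:** I tried the sleeve from the bay nearer the robot first. It stopped about 33 mm short twice, with 18–19 N against it, so it is the narrowed one. The sleeve from the far bay slid on with no force until it met the stop face.
- **On the pin:** After letting go, I pushed its closed end with shut fingers. It gave only 0.1 mm under 20 N, then I backed the arm off.
- **In the bin:** The narrowed sleeve lies flat on the floor of the bin in the last camera check.
- **One small disagreement:** the last wrist picture puts the closed end 45.5–46 mm outside the guard, against 45 mm nominal. That is within the camera's accuracy, but I relied on the firm stop, not the picture. The sleeve also sags about 1° on the pin, within the bore's clearance.
- **Other things:** I never gripped or pushed the tape measure, tape roll, spanner or purple look-alike. I did not measure their positions again at the end.

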